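Put away the skate-sharpening parts by kind

ROBOT

A 6-joint arm with a two-finger parallel gripper is mounted at the origin on the work surface. World frame = base frame: x ahead of the robot, y to its left, z up, the work surface at z = 0. Lengths are in m, angles in rad, forces in N, time in s.
With the tool pointing down it reaches from about 0.35 to 0.775 m from the base axis. Payload 5.5 kg.
Tool frame: the origin (TCP) lies between the finger pads; the fingertips stand 19 mm ahead of it and the grasp point (between the pads) is the TCP; z points along the fingers, x is the direction in which the jaws open and shut, and the axes are right-handed (so a half turn about z gives the same grasp; the last joint's range is limited). The gripper opens to 85 mm and grips with 20 to 120 N. Pads are 22 mm wide; open, the fingers measure 114 mm over their backs; the gripper's body (76 mm by 85 mm) begins 54 mm behind the grasp point. The pads swing forward as they close: fully open they stand 13 mm farther back than shut.
Start: joints at [-1.321, 0.313, 0.046, 1.304, 0, 1.431], TCP at [0.219, -0.532, 0.25] pointing down, gripper open.
Joint ranges: [-2.76, 2.76], [-0.86, 1.69], [-1.03, 1.26], [-2.2, 2.34], [-1.47, 1.5], [-3.14, 3.14]. Speed limits (rad/s): [2.57, 2.57, 3.14, 3.14, 3.14, 3.14].

INTERFACE

Orientations are given as a unit quaternion [w, x, y, z].
In Python, from workcell import env gives the robot as it stands. The module is installed in compiled form; this text tells all that it offers.
- The arm moves only by the tool carry_out, never from a script. Its argument "steps" is a list of rows, each a list of 7 numbers: the gripper command: -1 is shut, 1 is fully open, values between are in proportion, then the shift along the tool's x, y, z in m, then the turn, a rotation vector about the tool's x, y, z in rad. A call has 1 to 20 rows; each row shifts and turns the commanded pose from where the row before left it, along the tool's axes as they then stand; what a row does not reach is not made up. A row lasts 1/8 s, in which the tool goes at most 62.5 mm and 10.7 degrees, less where a joint would pass 70% of its speed; a pose out of reach is approached as far as the arm can. A call with a gripper value outside its range is refused whole. The fingers move at their own pace and stop on an object; "grip_force" is the grip in N (left out, the last holds). Time passes only in rows, so rows that do not move let the fingers close. It gives the time, the measured TCP pose, the force and the opening at its end, in the units of the state.
- env.get_state(): the state, without advancing time (a new reading comes with each control period).
- env.read_camera(name): name is "scene" or "top" or "wrist"; returns a dict with "color" (384x512x3 uint8, red, green, blue), "K" (3x3 intrinsics, pixels), "R" (3x3) and "t" (3): a world point X has camera coordinates R X + t. Camera axes: x right, y down, z forward; pixel columns grow to the right and rows downward; lengths in m; the calibration is good to about 2 mm. A picture is of the moment at which its call begins. There is no depth.
- env.hand_in(): hands the job in, once; it reports no verdict.
The state is a dict: "clock": time; "joint_pos": joint angles; "qvel": joint speeds; "tau": joint torques, N m; "tcp_pos": TCP position; "orientation": TCP orientation; "wrist_force": force on the tool from outside, world axes, zero at the start; "ft_torque": the same for the moment, N m; "finger_gap": finger opening in m.
Only numpy, scipy, OpenCV 4.12 (cv2) and the standard library are available. Lean on these libraries where they do the work, as an engineer would, in place of code of your own. Each camera call takes 0.05 s, during which the arm holds its last target. There are 200 camera calls.

TASK

Clear the skate-sharpening bench by sorting its loose parts into their holders: lay the two square dressing sticks flat in the two-bay tray, one in each bay, put the two small grinding wheels flat over the two pegs of the peg plate, one on each, and stand the clamp knob, stud up, in the round dish. Leave the hockey puck and the roll of tape where they are, and let go of everything at the end.

Things in the scene. Friction and masses are not known exactly. Their poses are not given: they have to be found in the camera images.
- stick_a: Square abrasive dressing stick, pale grey-pink, 80 x 24 x 24 mm, about 90 g, lying flat. Origin: centre of its underside; x along its length, z up. The two sticks are alike.
- stick_b: Square abrasive dressing stick, pale grey-pink, 80 x 24 x 24 mm, about 90 g, lying flat. Origin: centre of its underside; x along its length, z up. The two sticks are alike.
- wheel_a: Small grinding wheel lying flat, pale grey-pink abrasive ring, 50 mm outside diameter, open bore of 26 mm, 18 mm thick, about 60 g. Origin: centre of its underside, on its axis; z up. The two wheels are alike.
- wheel_b: Small grinding wheel lying flat, pale grey-pink abrasive ring, 50 mm outside diameter, open bore of 26 mm, 18 mm thick, about 60 g. Origin: centre of its underside, on its axis; z up. The two wheels are alike.
- knob: Black round clamp knob standing stud up: body 36 mm diameter and 22 mm high, above it on the axis a steel collar 18 mm wide and 4 mm high and a steel stud 8 mm thick, up to 42 mm in all; about 60 g. Origin: centre of its underside; z up.
- stick_tray: Fixed low dark grey tray with two long bays side by side, outside 112 (x) x 120 (y) x 10 mm high, outer walls and the bright metal middle rib (along x, at y = 0) 4 mm thick, all of its tops 10 mm above the bench, floor 4 mm above the bench. Origin: centre of its underside, z up. The bays are 104 mm (x) by 54 mm (y), their centres at y = +29 and -29 mm; a stick lies in its bay along x.
- peg_tray: Fixed flat dark grey plate, 76 (x) x 140 (y) x 4 mm, with two upright steel pegs of 10 mm diameter, 12 mm tall above the plate (tops 16 mm above the bench), at x = 0, y = +40 and -40 mm. A wheel goes over a peg with 8 mm play all round and lies on the plate. Origin: centre of its underside, z up.
- dish: Fixed round shallow bright metal dish, 96 mm outside and 88 mm inside diameter, rim 12 mm above the bench, floor 4 mm above the bench. Origin: centre of its underside, z up.
- puck: Bystander: loose black ice-hockey puck, 76 mm diameter, 25 mm high, lying flat among the parts; to be left where it is. Origin: centre of its underside.
- tape: Bystander: loose white roll of tape lying flat among the parts, 72 mm outside and 40 mm inside diameter, 24 mm high; to be left where it is. Origin: centre of its underside.

How it is judged:
At the end, for the whole second after the job is handed in: A stick flat in each tray bay (20 mm of its centre lengthwise, 17 mm across), a wheel flat over each peg (11 mm in x and y), the knob stud up in the dish (30 mm of its centre); all resting on their holders (undersides below 8.5 mm, tilt under 0.1 rad), still (((x of stick_a in the frame of stick_tray between -0.02 and 0.02 m and y of stick_a in the frame of stick_tray between 0.012 and 0.046 m and x of stick_b in the frame of stick_tray between -0.02 and 0.02 m and y of stick_b in the frame of stick_tray between -0.046 and -0.012 m) or (x of stick_a in the frame of stick_tray between -0.02 and 0.02 m and y of stick_a in the frame of stick_tray between -0.046 and -0.012 m and x of stick_b in the frame of stick_tray between -0.02 and 0.02 m and y of stick_b in the frame of stick_tray between 0.012 and 0.046 m)) and ((x of wheel_a in the frame of peg_tray between -0.011 and 0.011 m and y of wheel_a in the frame of peg_tray between 0.029 and 0.051 m and x of wheel_b in the frame of peg_tray between -0.011 and 0.011 m and y of wheel_b in the frame of peg_tray between -0.051 and -0.029 m) or (x of wheel_a in the frame of peg_tray between -0.011 and 0.011 m and y of wheel_a in the frame of peg_tray between -0.051 and -0.029 m and x of wheel_b in the frame of peg_tray between -0.011 and 0.011 m and y of wheel_b in the frame of peg_tray between 0.029 and 0.051 m)) and horizontal distance between knob and dish below 0.03 m and z of stick_a in the frame of stick_tray between 0 and 0.0085 m and linear speed of each of stick_a, stick_b, wheel_a, wheel_b, knob below 0.02 m/s and angular speed of each of stick_a, stick_b, wheel_a, wheel_b, knob below 0.3 rad/s and angle between each of stick_a, stick_b, wheel_a, wheel_b, knob's own z axis and vertical below 0.1 rad and z of stick_b in the frame of stick_tray between 0 and 0.0085 m and z of wheel_a in the frame of peg_tray between 0 and 0.0085 m and z of wheel_b in the frame of peg_tray between 0 and 0.0085 m and z of knob in the frame of dish between 0 and 0.0085 m); the robot touches nothing.
It fails at once if the hockey puck is pushed more than 25 mm from its place (distance of puck from where it was at the start of the episode above 0.025 m).
It fails at once if the roll of tape is pushed more than 25 mm from its place (distance of tape from where it was at the start of the episode above 0.025 m).
It also fails if it takes over 115 s, if anything falls off the work surface, if the arm or the gripper's body presses on something with over 40 N, if the wrist force passes 120 N, or if a joint passes its speed limit or range.

## Working session

There is one attempt and no reset: what is moved stays moved. The work goes in short steps, Python scripts to look and compute and a tool call to move; the robot and the scene stay as the last step left them, time stands still between calls to the robot, and variables do not carry over. Pictures are saved under pics/ and viewed, about 12 in all and at most 16, crops included, and the job is handed in when it is done.

Besides the shell and the picture viewer there is one more tool, called after "Emit:" by a JSON object that holds its "fn" and its "kwargs". carry_out: Moves the arm, as the interface text tells. Its arguments: {"type":"object","properties":{"steps":{"type":"array","items":{"type":"array","items":{"type":"number"}}},"grip_force":{"type":"number"}},"required":["steps"]}

```bash
mkdir -p pics; cat > h.py <<'E'
import numpy as np, cv2
from workcell import env
def snap(name,fn):
    c=env.read_camera(name); cv2.imwrite('pics/'+fn,c['color'][:,:,::-1]); np.savez('pics/'+fn+'.npz',**{k:np.array(c[k]) for k in c}); return c
def ray(c,uv,z):
    K,R,t=[np.array(c[k]) for k in 'KRt']; o=-R.T@t.ravel()
    d=R.T@np.linalg.solve(K,[uv[0],uv[1],1.]); return (o+d*(z-o[2])/d[2])
def proj(c,X):
    p=np.array(c['K'])@(np.array(c['R'])@np.array(X)+np.array(c['t']).ravel()); return p[:2]/p[2]
E
python3 - <<'E'
from h import *
s=env.get_state()
for k in s: print(k,np.round(s[k],3))
for n in ['top','scene']:
    c=snap(n,n+'0.png'); print(n,np.round(c['K'],1).tolist(),np.round(c['R'],3).tolist(),np.round(c['t'],3))
a=cv2.imread('pics/top0.png'); 
E
```

```text
clock 0.0
joint_pos [-1.321  0.314  0.045  1.304 -0.     1.431]
qvel [ 0.001 -0.    -0.002  0.001  0.001  0.   ]
tau [ 0.0000e+00 -4.8062e+01  2.9853e+01  1.9000e-02  0.0000e+00  0.0000e+00]
tcp_pos [ 0.218 -0.531  0.249]
orientation [-0.001  0.831 -0.557 -0.001]
wrist_force [ 0.082  0.772 -0.468]
ft_torque [ 0.092  0.009 -0.007]
finger_gap 0.085
top [[396.1, 0.0, 252.5], [0.0, 396.1, 193.0], [0.0, 0.0, 1.0]] [[0.03, -0.999, 0.019], [-0.995, -0.032, -0.094], [0.095, -0.016, -0.995]] [-0.026  0.549  0.901]
scene [[394.2, 0.0, 261.2], [0.0, 394.2, 190.5], [0.0, 0.0, 1.0]] [[0.679, 0.734, 0.021], [0.408, -0.354, -0.841], [-0.61, 0.58, -0.54]] [-0.351 -0.204  1.214]
```

View pics/top0.png

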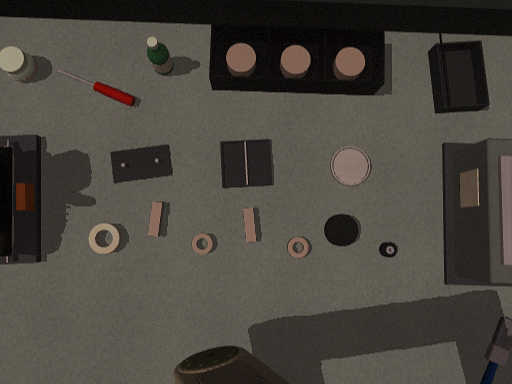

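View pics/scene0.png

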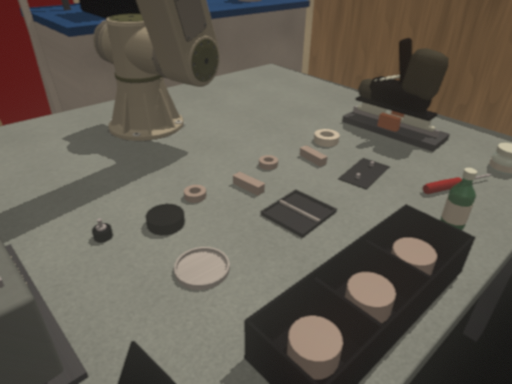

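Top view: peg plate at (141,163), with pegs at (123,165) and (157,161). Tray (246,163), dish (351,166), sticks (156,219) and (251,224), wheels (203,244) and (298,247), knob (389,249), tape (104,238), puck (342,230). The scene view shows the same layout.

```bash
cat > m.py <<'E'
from h import *
c=dict(np.load('pics/top0.png.npz')); im=c['color'].astype(int)
K,R,t=c['K'],c['R'],c['t']; print('cam',np.round(-R.T@t.ravel(),3))
hsv=cv2.cvtColor(c['color'],cv2.COLOR_RGB2HSV)
g=im.sum(2)/3; rb=im[:,:,0]-im[:,:,2]
print('bg',im[270,200],'stick',im[219,156],im[224,251],'wheel',im[244,195],'tape',im[238,93],'tray',im[163,232],'plate',im[170,141],'dish',im[166,351],'peg',im[165,123],'puck',im[230,342],'bgd',im[200,300])
def comp(mask,uv,r=40):
    m=np.zeros(g.shape,np.uint8); u,v=uv; m[v-r:v+r,u-r:u+r]=mask[v-r:v+r,u-r:u+r]
    cs,_=cv2.findContours(m,cv2.RETR_EXTERNAL,cv2.CHAIN_APPROX_NONE)
    k=max(cs,key=cv2.contourArea); return k
def world(k,z): return np.array([ray(c,p,z)[:2] for p in k.reshape(-1,2).astype(float)])
def rect(n,mask,uv,z,r=40):
    w=world(comp(mask,uv,r),z); q=cv2.minAreaRect((w*1000).astype(np.float32))
    b=cv2.boxPoints(q); e=b[1]-b[0],b[2]-b[1]; l=max(e,key=np.linalg.norm)
    print(n,'c',np.round(q[0],1),'size',np.round(sorted(q[1]),1),'long-axis deg',round(np.degrees(np.arctan2(l[1],l[0]))%180,1))
def circ(n,mask,uv,z,r=40):
    w=world(comp(mask,uv,r),z); q=cv2.fitEllipse((w*1000).astype(np.float32)); print(n,'c',np.round(q[0],1),'diam',np.round(q[1],1))
pink=(rb>22).astype(np.uint8); br=(g>130).astype(np.uint8); dark=(g<60).astype(np.uint8)
for n,uv in [('s1',(156,219)),('s2',(251,224))]: rect(n,pink,uv,.024,24)
for n,uv in [('w1',(203,244)),('w2',(298,247))]: circ(n,pink,uv,.018,20)
circ('tape',(rb>22).astype(np.uint8),(104,238),.024,25)
circ('puck',dark,(342,230),.025,28); circ('knob',dark,(389,249),.022,18)
rect('plate',dark,(141,163),.004,38); rect('tray',dark,(246,163),.010,38)
circ('dish',(rb>18).astype(np.uint8),(351,166),.012,30)
for p in [(123,165),(157,161)]:
    p0=g[p[1]-6:p[1]+7,p[0]-6:p[0]+7]; wt=np.clip(p0-70,0,None); yy,xx=np.mgrid[-6:7,-6:7]
    uv=(p[0]+(wt*xx).sum()/wt.sum(),p[1]+(wt*yy).sum()/wt.sum()); print('peg',uv,p0.max(),ray(c,uv,.012)*1000)
E
python3 m.py
```

```text
cam [0.462 0.006 0.949]
bg [97 93 84] stick [140 109  92] [138 105  90] wheel [143 108  97] tape [160 138 113] tray [39 36 34] plate [38 31 30] dish [135 118 107] peg [141 121 121] puck [21 15 17] bgd [90 87 79]
s1 c [482.8 216.9] size [23.3 80.7] long-axis deg 175.3
s2 c [476.2  -2.9] size [23.5 80.9] long-axis deg 7.3
w1 c [428.7 105.7] diam [47.1 48.9]
w2 c [ 427.1 -117.8] diam [47.2 48.1]
tape c [434.5 331.8] diam [70.  70.5]
puck c [ 470.8 -220. ] diam [72.9 86.1]
knob c [ 428.6 -329. ] diam [33.6 43.7]
plate c [614.3 260.5] size [ 77.8 143.2] long-axis deg 99.6
tray c [622.6   7.3] size [113.9 125.4] long-axis deg 94.8
dish c [ 625.6 -241.1] diam [92.8 94.5]
peg (np.float64(122.37091757387248), np.float64(164.5800933125972)) 127.66666666666667 [608.8025513  302.86092903  12.        ]
peg (np.float64(156.0390015600624), np.float64(160.05460218408737)) 128.66666666666666 [622.36863891 223.74458279  12.        ]
```

Emit:
{"fn": "carry_out", "kwargs": {"steps": [[1,0,0,0,0,0,-0.169],[1,0,0,0,0,0,-0.169],[1,0,0,0,0,0,-0.169],[1,0,0,0,0,0,-0.169],[1,0,0,0,0,0,-0.169],[1,0,0,0,0,0,-0.169],[1,0,0,0,0,0,-0.169],[1,0.03,-0.029,0.01,0,0,0],[1,0.03,-0.029,0.01,0,0,0],[1,0.03,-0.029,0.01,0,0,0],[1,0.03,-0.029,0.01,0,0,0],[1,0.03,-0.029,0.01,0,0,0],[1,0.03,-0.029,0.01,0,0,0],[1,0.03,-0.029,0.01,0,0,0],[1,0,0,0,0,0,0],[1,0,0,0,0,0,0]], "grip_force": 40}}

```text
clock: 2.1
tcp_pos: [0.4279, -0.3285, 0.1801]
orientation: [-0.0, 1.0, 0.001, -0.0]
wrist_force: [0.1, 0.4, -0.4]
finger_gap: 0.0854
```

```bash
cat >> h.py <<'E'
def yaw(q):
    w,x,y,z=q; return np.degrees(np.arctan2(2*(x*y+w*z),1-2*(y*y+z*z)))
def go(x,y,z=None,psi=None):
    "tool-frame shift (m) from here to the world target, at the present yaw; turn about tool z"
    s=env.get_state(); p=np.array(s['tcp_pos']); a=np.radians(yaw(s['orientation']))
    d=np.array([x,y,p[2] if z is None else z])-p
    X=np.array([np.cos(a),np.sin(a)]); Y=np.array([np.sin(a),-np.cos(a)])
    print('at',np.round(p,4),'yaw',round(np.degrees(a),2),'shift',np.round([d[:2]@X,d[:2]@Y,-d[2]],4),'F',np.round(s['wrist_force'],1),'gap',round(float(s['finger_gap']),4),'t',round(float(s['clock']),2),
      '' if psi is None else 'turn %.3f'%(-np.radians(psi-np.degrees(a))))
E
python3 - <<'E'
from h import *
go(.4286,-.326); c=snap('wrist','w1.png'); s=env.get_state()
c['R']=np.array(c['R']); print('cam',np.round(-c['R'].T@np.array(c['t']).ravel(),3))
print('pred knob px',proj(c,[.4286,-.326,.042]))
E
```

```text
at [ 0.4279 -0.3285  0.1801] yaw 0.15 shift [ 0.0007 -0.0025 -0.    ] F [ 0.1  0.4 -0.4] gap 0.0854 t 2.1 
cam [ 0.427 -0.254  0.304]
pred knob px [259.42343105 186.90904075]
```

View pics/w1.png

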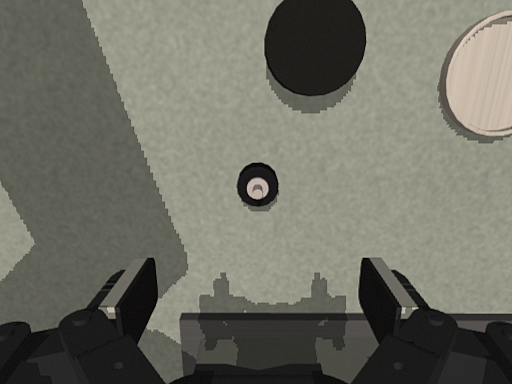

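Emit:
{"fn": "carry_out", "kwargs": {"steps": [[1,-0.001,-0.0015,0.04,0,0,0],[1,0,0,0.05,0,0,0],[1,0,0,0.04,0,0,0],[1,0,0,0.024,0,0,0],[1,0,0,0,0,0,0],[-1,0,0,0,0,0,0],[-1,0,0,0,0,0,0],[-1,0,0,0,0,0,0],[-1,0,0,0,0,0,0],[-1,0,0,0,0,0,0],[-1,0,0,0,0,0,0],[-1,0,0,-0.03,0,0,0],[-1,0,0,-0.04,0,0,0],[-1,0.05,-0.0215,0,0,0,0],[-1,0.05,-0.0215,0,0,0,0],[-1,0.05,-0.0215,0,0,0,0],[-1,0.048,-0.0215,0,0,0,0],[-1,0,0,0,0,0,0],[-1,0,0,0,0,0,0]]}}

```text
clock: 4.53
tcp_pos: [0.6244, -0.2403, 0.0961]
orientation: [-0.0, 1.0, 0.001, -0.001]
wrist_force: [-0.7, -0.3, -1.5]
finger_gap: 0.0336
```

```bash
python3 - <<'E'
from h import *
go(.6256,-.241,.031); c=snap('wrist','w2.png')
E
```

```text
at [ 0.6244 -0.2403  0.0961] yaw 0.15 shift [0.0012 0.0007 0.0651] F [-0.7 -0.3 -1.5] gap 0.0336 t 4.53
```

View pics/w2.png

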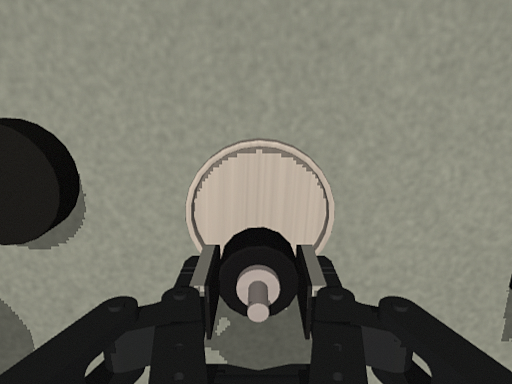

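Emit:
{"fn": "carry_out", "kwargs": {"steps": [[-1,0.001,0.001,0.03,0,0,0],[-1,0,0,0.025,0,0,0],[-1,0,0,0.0095,0,0,0],[-1,0,0,0,0,0,0],[0.2,0,0,0,0,0,0],[0.2,0,0,0,0,0,0],[0.2,0,0,0,0,0,0],[0.2,0,0,-0.03,0,0,0],[0.4,0,0,-0.05,0,0,0],[1,0,0,-0.05,0,0,0],[1,-0.0495,-0.0305,0,0,0,0],[1,-0.0495,-0.0305,0,0,0,0],[1,-0.0495,-0.0305,0,0,0,0],[1,-0.0495,-0.0305,0,0,0,0],[1,0,0,0,0,0,-0.168],[1,0,0,0,0,0,0],[1,0,0,0,0,0,0]]}}

```text
clock: 6.7
tcp_pos: [0.4286, -0.1205, 0.1622]
orientation: [0.0, 0.997, 0.084, 0.001]
wrist_force: [0.0, 0.4, -0.1]
finger_gap: 0.0855
```

```bash
cat >> h.py <<'E'
def pinkell(c,roi,z,thr=22):
    im=np.array(c['color']).astype(int); m=((im[:,:,0]-im[:,:,2]>thr)).astype(np.uint8); q=np.zeros_like(m); u0,u1,v0,v1=roi; q[v0:v1,u0:u1]=m[v0:v1,u0:u1]
    cs,_=cv2.findContours(q,cv2.RETR_CCOMP,cv2.CHAIN_APPROX_NONE)
    for k in sorted(cs,key=cv2.contourArea)[::-1][:2]:
        if len(k)<20: continue
        w=np.array([ray(c,p,z)[:2] for p in k.reshape(-1,2).astype(float)])*1000
        e=cv2.fitEllipse(w.astype(np.float32)); print('ell',np.round(e[0],1),np.round(e[1],1),'px',np.round(k.reshape(-1,2).mean(0)))
E
python3 - <<'E'
from h import *
go(.427,-.118,.022,9.7); c=snap('wrist','w3.png'); print('pred',proj(c,[.427,-.118,.018]))
pinkell(c,(200,330,120,250),.018)
E
```

```text
at [ 0.4286 -0.1205  0.1622] yaw 9.59 shift [-0.0012 -0.0027  0.1402] F [ 0.   0.4 -0.1] gap 0.0855 t 6.7 turn -0.002
pred [256.77742286 184.51522481]
ell [ 426.2 -117. ] [48.2 50.8] px [256. 182.]
ell [ 426.1 -115.9] [22.3 26. ] px [256. 182.]
```

View pics/w3.png

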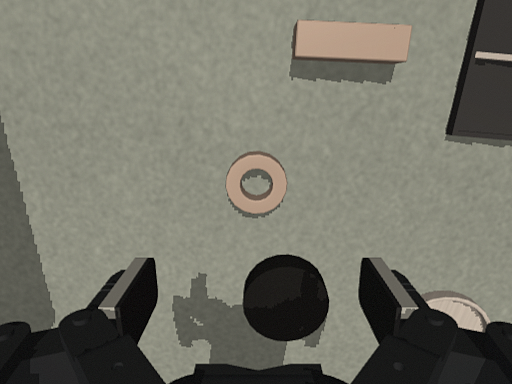

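Emit:
{"fn": "carry_out", "kwargs": {"steps": [[1,-0.0015,-0.0033,0.04,0,0,0],[1,0,0,0.05,0,0,0],[1,0,0,0.035,0,0,0],[1,0,0,0.016,0,0,0],[1,0,0,0,0,0,0],[-1,0,0,0,0,0,0],[-1,0,0,0,0,0,0],[-1,0,0,0,0,0,0],[-1,0,0,0,0,0,0],[-1,0,0,0,0,0,0],[-1,0,0,-0.03,0,0,0],[-1,0,0,-0.04,0,0,0],[-1,0.0356,-0.0434,0,0,0,0],[-1,0.0356,-0.0434,0,0,0,0],[-1,0.0356,-0.0434,0,0,0,0],[-1,0.0356,-0.0434,0,0,0,0],[-1,0.0356,-0.0434,0,0,0,0],[-1,0.0356,-0.0434,0,0,0,0],[-1,0.0356,-0.0434,0,0,0,0],[-1,0,0,0,0,0,0]]}}

```text
clock: 9.25
tcp_pos: [0.6213, 0.2282, 0.0904]
orientation: [-0.0, 0.996, 0.087, 0.001]
wrist_force: [-0.2, -0.1, -0.8]
finger_gap: 0.0475
```

```bash
python3 - <<'E'
from h import *
go(.6224,.2237,.025,9.7); c=snap('wrist','w4.png'); print('pred pegs',proj(c,[.6224,.2237,.016]),proj(c,[.6088,.3029,.016]))
s=env.get_state(); pinkell(c,(150,370,180,384),s['tcp_pos'][2]-.020+.018)
E
```

```text
at [0.6213 0.2282 0.0904] yaw 9.98 shift [0.0003 0.0046 0.0654] F [-0.2 -0.1 -0.8] gap 0.0475 t 9.25 turn 0.005
pred pegs [258.91485491 225.62683576] [259.77954543  88.79779826]
ell [620.1 231.2] [47.2 53.7] px [258. 270.]
ell [619.7 233.6] [16.2 22.4] px [257. 268.]
```

View pics/w4.png

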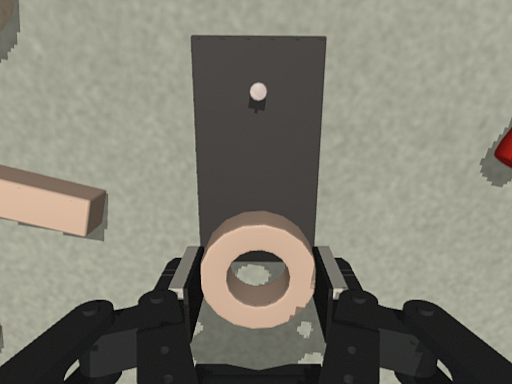

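Emit:
{"fn": "carry_out", "kwargs": {"steps": [[-1,0,0.006,0.02,0,0,0],[-1,0,0,0.02,0,0,0],[-1,0,0,0.015,0,0,0],[-1,0,0,0.0105,0,0,0],[-1,0,0,0,0,0,0],[0.6,0,0,0,0,0,0],[0.6,0,0,0,0,0,0],[0.6,0,0,0,0,0,0],[0.6,0,0,-0.03,0,0,0],[1,0,0,-0.05,0,0,0],[1,0,0,-0.05,0,0,0],[1,-0.0422,0.0163,0,0,0,0],[1,-0.0422,0.0163,0,0,0,0],[1,-0.0422,0.0163,0,0,0,0],[1,-0.0422,0.0163,0,0,0,0],[1,-0.0422,0.0163,0,0,0,0],[1,0,0,0,0,0,0],[1,0,0,0,0,0,0]]}}

```text
clock: 11.55
tcp_pos: [0.4277, 0.1027, 0.1559]
orientation: [0.0, 0.996, 0.085, 0.001]
wrist_force: [0.4, 0.0, -0.7]
finger_gap: 0.0854
```

```bash
python3 - <<'E'
from h import *
c=snap('wrist','w5.png'); print('pred',proj(c,[.428,.1065,.018]))
pinkell(c,(200,330,120,250),.018); go(.428,.1065,.020,9.9)
c=snap('top','top1.png'); 
pinkell(c,(140,175,140,180),.022)
print(proj(c,[.6224,.2237,.022]))
E
```

```text
pred [259.31863326 185.58756064]
ell [428.  107.3] [48.1 50.7] px [260. 184.]
ell [427.8 108.3] [22.3 26.3] px [259. 183.]
at [0.4281 0.1029 0.1558] yaw 9.75 shift [ 0.0006 -0.0035  0.1358] F [ 0.3 -0.1  0.5] gap 0.0856 t 11.6 turn -0.003
ell [620.7 217.3] [46.9 48.3] px [158. 160.]
ell [620.4 217. ] [26.8 28.6] px [158. 160.]
[155.11136694 159.29262002]
```

View pics/top1.png

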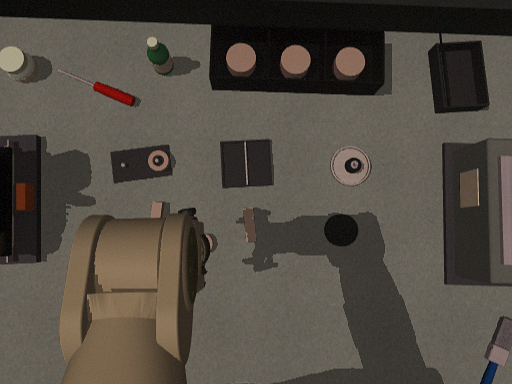

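Emit:
{"fn": "carry_out", "kwargs": {"steps": [[1,0.0005,-0.004,0.04,0,0,0],[1,0,0,0.05,0,0,0],[1,0,0,0.03,0,0,0],[1,0,0,0.016,0,0,0],[1,0,0,0,0,0,0],[-1,0,0,0,0,0,0],[-1,0,0,0,0,0,0],[-1,0,0,0,0,0,0],[-1,0,0,0,0,0,0],[-1,0,0,0,0,0,0],[-1,0,0,-0.03,0,0,0],[-1,0,0,-0.04,0,0,0],[-1,0.0423,-0.0325,0,0,0,0],[-1,0.0423,-0.0325,0,0,0,0],[-1,0.0423,-0.0325,0,0,0,0],[-1,0.0423,-0.0325,0,0,0,0],[-1,0.0423,-0.0325,0,0,0,0],[-1,0,0,0,0,0,0],[-1,0,0,0,0,0,0]]}}

```text
clock: 14.02
tcp_pos: [0.6067, 0.3023, 0.0889]
orientation: [0.0, 0.996, 0.085, -0.001]
wrist_force: [-0.6, -1.2, -0.7]
finger_gap: 0.0484
```

```bash
python3 - <<'E'
from h import *
go(.6088,.3029,.025,9.7); c=snap('wrist','w6.png'); print('pred peg',proj(c,[.6088,.3029,.016]))
s=env.get_state(); z=s['tcp_pos'][2]-.002
print('tcp px at top-face height',proj(c,[*s['tcp_pos'][:2],z]))
pinkell(c,(150,370,180,384),z)
b=cv2.imread('pics/w6.png'); cv2.imwrite('pics/w6c.png',cv2.resize(b[100:384,130:390],None,fx=2,fy=2))
E
```

```text
at [0.6067 0.3023 0.0889] yaw 9.75 shift [ 0.0022 -0.0002  0.0639] F [-0.6 -1.2 -0.7] gap 0.0484 t 14.03 turn 0.001
pred peg [262.45216426 218.9378689 ]
tcp px at top-face height [258.60955796 281.60622866]
ell [606.9 297.1] [45.5 75.8] px [257. 291.]
ell [605.1 307. ] [16.1 25.1] px [255. 271.]
```

View pics/w6c.png

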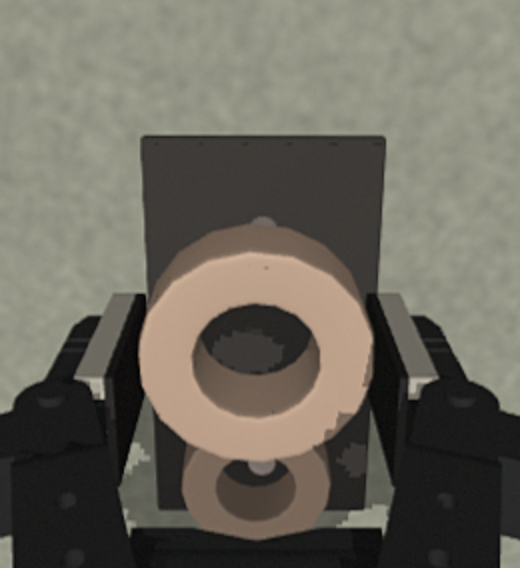

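Emit:
{"fn": "carry_out", "kwargs": {"steps": [[-1,0.002,0.001,0.02,0,0,0],[-1,0,0,0.02,0,0,0],[-1,0,0,0.014,0,0,0],[-1,0,0,0.01,0,0,0],[-1,0,0,0,0,0,0],[0.6,0,0,0,0,0,0],[0.6,0,0,0,0,0,0],[0.6,0,0,0,0,0,0],[0.6,0,0,-0.03,0,0,0],[1,0,0,-0.05,0,0,0],[1,0,0,-0.05,0,0,0],[1,-0.0462,0.0208,0,0,0,0],[1,-0.0462,0.0208,0,0,0,0],[1,-0.0462,0.0208,0,0,0,0],[1,0,0,0,0,0,-0.165],[1,0,0,0,0,0,-0.165],[1,0,0,0,0,0,-0.165],[1,0,0,0,0,0,-0.165]]}}

```text
clock: 16.32
tcp_pos: [0.4836, 0.217, 0.1555]
orientation: [0.0, 0.914, 0.406, 0.0]
wrist_force: [0.5, 0.2, 0.3]
finger_gap: 0.085
```

Emit:
{"fn": "carry_out", "kwargs": {"steps": [[1,0,0,0,0,0,-0.165],[1,0,0,0,0,0,-0.165],[1,0,0,0,0,0,-0.165],[1,0,0,0,0,0,-0.165],[1,0,0,0,0,0,0],[1,0,0,0,0,0,0]]}}

```text
clock: 17.08
tcp_pos: [0.4836, 0.217, 0.1553]
orientation: [0.0, 0.736, 0.677, 0.0]
wrist_force: [-1.0, -0.0, -0.0]
finger_gap: 0.0857
```

```bash
python3 - <<'E'
from h import *
go(.4828,.2169,.028,85.3); c=snap('wrist','w7.png'); print('pred',proj(c,[.4828,.2169,.024]))
c=snap('top','top2.png'); pinkell(c,(105,140,145,182),.022); print(proj(c,[.6088,.3029,.022]))
a=cv2.imread('pics/top2.png')[130:200,90:390]; cv2.imwrite('pics/c8.png',np.vstack([cv2.resize(a,(768,180)),cv2.resize(cv2.imread('pics/w7.png'),(540,405))[:, :].copy() if 0 else cv2.copyMakeBorder(cv2.resize(cv2.imread('pics/w7.png'),(540,405)),0,0,0,228,cv2.BORDER_CONSTANT)]))
E
```

```text
at [0.4836 0.217  0.1553] yaw 85.22 shift [-0.0002 -0.0007  0.1273] F [-1. -0. -0.] gap 0.0857 t 17.07 turn -0.001
pred [257.82139687 192.35741092]
ell [609.2 300.4] [47.2 48.5] px [122. 164.]
ell [609.3 300.6] [27.1 28.4] px [122. 164.]
[121.04481555 163.87739763]
```

View pics/c8.png

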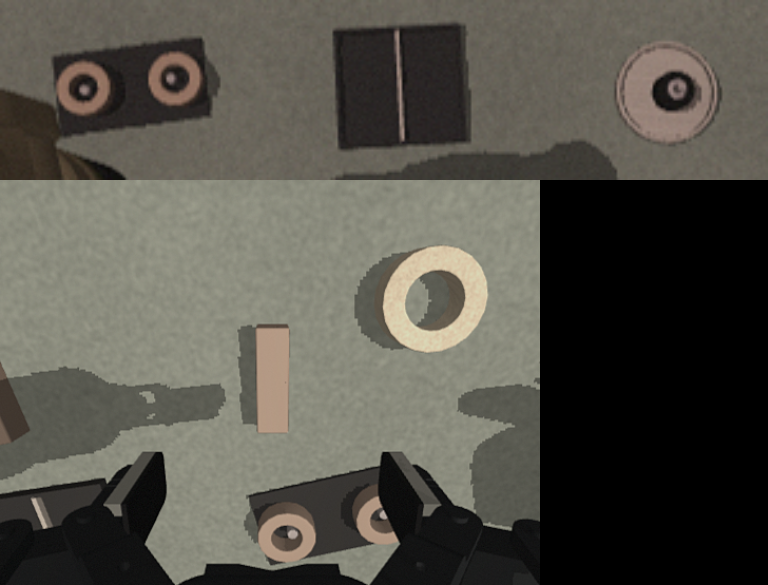

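Emit:
{"fn": "carry_out", "kwargs": {"steps": [[1,0,-0.0007,0.04,0,0,0],[1,0,0,0.05,0,0,0],[1,0,0,0.025,0,0,0],[1,0,0,0.012,0,0,0],[1,0,0,0,0,0,0],[-1,0,0,0,0,0,0],[-1,0,0,0,0,0,0],[-1,0,0,0,0,0,0],[-1,0,0,0,0,0,0],[-1,0,0,0,0,0,0],[-1,0,0,0,0,0,0],[-1,0,0,-0.03,0,0,0],[-1,0,0,-0.04,0,0,0],[-1,-0.0421,0.038,0,0,0,0],[-1,-0.0421,0.038,0,0,0,0],[-1,-0.0421,0.038,0,0,0,0],[-1,-0.0421,0.038,0,0,0,0],[-1,0,0,0,0,0,-0.166],[-1,0,0,0,0,0,0],[-1,0,0,0,0,0,0]]}}

```text
clock: 19.68
tcp_pos: [0.62, 0.0375, 0.0979]
orientation: [-0.0, 0.677, 0.736, -0.0]
wrist_force: [0.2, 1.3, -1.3]
finger_gap: 0.0226
```

```bash
python3 - <<'E'
from h import *
go(.6202,.0362,.033,94.8); c=snap('wrist','w9.png')
c=dict(np.load('pics/top2.png.npz')); im=c['color'].astype(int).sum(2)/3
m=np.zeros(im.shape,np.uint8); m[144:184,236:258]=im[144:184,236:258]>80
ys,xs=np.nonzero(m); P=np.array([ray(c,(u,v),.010)[:2] for u,v in zip(xs,ys)])*1000
vx=cv2.fitLine(P.astype(np.float32),cv2.DIST_L2,0,.01,.01).ravel(); print('rib',len(P),np.round(P.mean(0),1),np.degrees(np.arctan2(vx[1],vx[0])))
E
```

```text
at [0.62   0.0375 0.0979] yaw 94.77 shift [-0.0013  0.0001  0.0649] F [ 0.2  1.3 -1.3] gap 0.0226 t 19.68 turn -0.001
rib 68 [621.  10.] 5.0355654
```

View pics/w9.png

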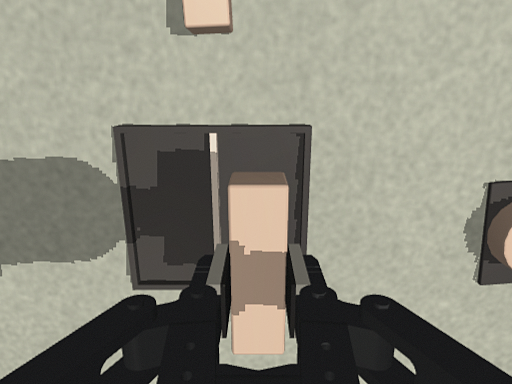

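Emit:
{"fn": "carry_out", "kwargs": {"steps": [[-1,0.0007,0,0.02,0,0,0],[-1,0,0,0.02,0,0,0],[-1,0,0,0.015,0,0,0],[-1,0,0,0.01,0,0,0],[-1,0,0,0,0,0,0],[0,0,0,0,0,0,0],[0,0,0,0,0,0,0],[0,0,0,0,0,0,0],[0,0,0,-0.03,0,0,0],[0.5,0,0,-0.05,0,0,0],[1,0,0,-0.05,0,0,0],[1,-0.0096,-0.0487,0,0,0,0],[1,-0.0096,-0.0487,0,0,0,0],[1,-0.0097,-0.0488,0,0,0,0],[1,0,0,0,0,0,-0.044],[1,0,0,0,0,0,0],[1,0,0,0,0,0,0]]}}

```text
clock: 21.85
tcp_pos: [0.4783, -0.0036, 0.1636]
orientation: [0.0, 0.66, 0.751, 0.0]
wrist_force: [-0.1, -1.1, 1.1]
finger_gap: 0.0856
```

```bash
python3 - <<'E'
from h import *
go(.4762,-.0029,.028,97.3); c=snap('wrist','w10.png'); print('pred',proj(c,[.4762,-.0029,.024]))
E
```

```text
at [ 0.4783 -0.0036  0.1636] yaw 97.37 shift [ 0.001  -0.002   0.1356] F [-0.1 -1.1  1.1] gap 0.0856 t 21.85 turn 0.001
pred [259.24351109 187.95495111]
```

View pics/w10.png

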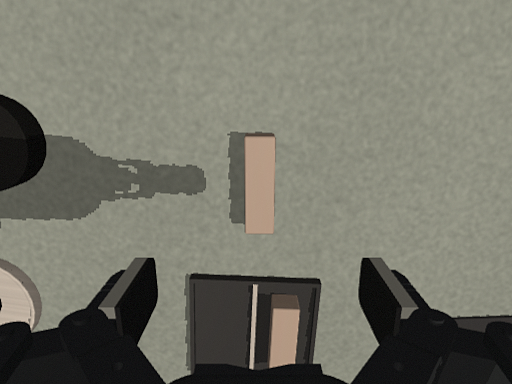

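Emit:
{"fn": "carry_out", "kwargs": {"steps": [[1,0.001,-0.003,0.04,0,0,0],[1,0,0,0.05,0,0,0],[1,0,0,0.03,0,0,0],[1,0,0,0.0155,0,0,0],[1,0,0,0,0,0,0],[-1,0,0,0,0,0,0],[-1,0,0,0,0,0,0],[-1,0,0,0,0,0,0],[-1,0,0,0,0,0,0],[-1,0,0,0,0,0,0],[-1,0,0,0,0,0,0],[-1,0,0,-0.03,0,0,0],[-1,0,0,-0.04,0,0,0],[-1,-0.0119,0.0486,0,0,0,0],[-1,-0.0119,0.0486,0,0,0,0],[-1,-0.0119,0.0485,0,0,0,0],[-1,0,0,0,0,0,0.043],[-1,0,0,0,0,0,0],[-1,0,0,0,0,0,0]]}}

```text
clock: 24.28
tcp_pos: [0.6226, -0.0195, 0.0975]
orientation: [-0.0, 0.676, 0.737, -0.0]
wrist_force: [0.3, 0.2, -0.6]
finger_gap: 0.0234
```

```bash
python3 - <<'E'
from h import *
go(.6243,-.0196,.0325,94.9); c=snap('wrist','w11.png')
E
```

```text
at [ 0.6226 -0.0195  0.0975] yaw 94.98 shift [-0.0003  0.0016  0.065 ] F [ 0.3  0.2 -0.6] gap 0.0234 t 24.27 turn 0.001
```

View pics/w11.png

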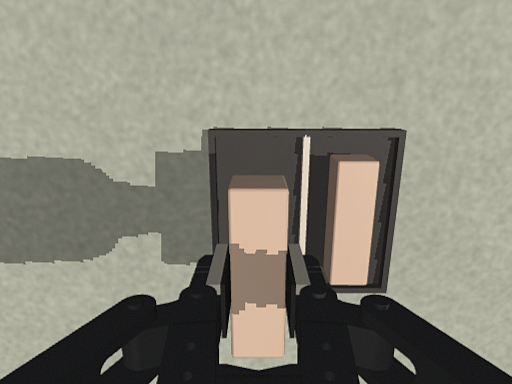

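Emit:
{"fn": "carry_out", "kwargs": {"steps": [[-1,0,0.0015,0.02,0,0,0],[-1,0,0,0.02,0,0,0],[-1,0,0,0.015,0,0,0],[-1,0,0,0.01,0,0,0],[-1,0,0,0,0,0,0],[0,0,0,0,0,0,0],[0,0,0,0,0,0,0],[0,0,0,0,0,0,0],[0,0,0,-0.03,0,0,0],[0.5,0,0,-0.05,0,0,0],[1,0,0,-0.05,0,0,0],[1,0,-0.05,-0.02,0,0,0],[1,0,-0.05,-0.02,0,0,0],[1,0,-0.05,-0.02,0,0,0],[1,0,-0.05,-0.02,0,0,0],[1,0,0,0,0,0,0],[1,0,0,0,0,0,0]]}}

```text
clock: 26.45
tcp_pos: [0.4263, -0.0369, 0.2432]
orientation: [0.001, 0.676, 0.737, 0.0]
wrist_force: [-0.2, -0.1, 0.1]
finger_gap: 0.0854
```

```bash
sed -e 's/top0/top3/' -e '/^for n,uv/d' -e '/^circ(.tape/d' -e '/^print(.bg/d' -e '/^rect(.plate/d' -e '/^for p in/,$d' m.py > m3.py; cat >> m3.py <<'E'
lab,st=pink,None
for n,uv in [('stick+',(232,163)),('stick-',(261,163))]: rect(n,pink,uv,.028,14 if 0 else 12) if 0 else None
m=np.zeros_like(pink); m[135:195,215:280]=pink[135:195,215:280]
cs,_=cv2.findContours(m,cv2.RETR_EXTERNAL,cv2.CHAIN_APPROX_NONE)
a=np.radians(4.9); T=np.array([621.8,9.3]); Rm=np.array([[np.cos(a),np.sin(a)],[-np.sin(a),np.cos(a)]])
for k in cs:
    if cv2.contourArea(k)<150: continue
    q=cv2.minAreaRect((world(k,.028)*1000).astype(np.float32)); print('stick',np.round(q,1) if 0 else [np.round(v,1) for v in q],'in tray',np.round(Rm@(np.array(q[0])-T),1))
P=(np.array([608.8,302.9])+[622.4,223.7])/2; a=np.radians(9.8); Rp=np.array([[np.cos(a),np.sin(a)],[-np.sin(a),np.cos(a)]])
for uv in [(122,164),(158,160)]:
    q=cv2.fitEllipse((world(comp(pink,uv,17),.022)*1000).astype(np.float32)); print('wheel in plate',np.round(Rp@(np.array(q[0])-P),1),np.round(q[1],1))
a=cv2.imread('pics/top3.png')[130:200,90:390]; w=cv2.imread('pics/top3.png')
cv2.imwrite('pics/c12.png',np.vstack([cv2.resize(a,(768,180)),cv2.resize(w,(768,576))[160:576]]))
E
python3 - <<'E'
from h import *
snap('top','top3.png'); go(.5,0)
E
python3 m3.py
```

```text
at [ 0.4265 -0.0368  0.2428] yaw 94.94 shift [ 0.0304  0.0764 -0.    ] F [-0.4 -0.2 -0. ] gap 0.0857 t 26.5 
cam [0.462 0.006 0.949]
puck c [ 466.6 -230.7] diam [ 73.5 150. ]
knob c [ 441.4 -339.7] diam [ 67.6 105.5]
dish c [ 625.7 -241.1] diam [92.7 94.6]
stick [array([620.1,  37.6]), array([79.7, 23. ]), np.float64(4.9)] in tray [ 0.7 28.3]
stick [array([625.8, -19.6]), array([80.6, 23.6]), np.float64(4.9)] in tray [  1.5 -29.1]
wheel in plate [-0.  37.8] [47.3 48.2]
wheel in plate [ -2.7 -46.3] [46.9 48.2]
```

View pics/c12.png

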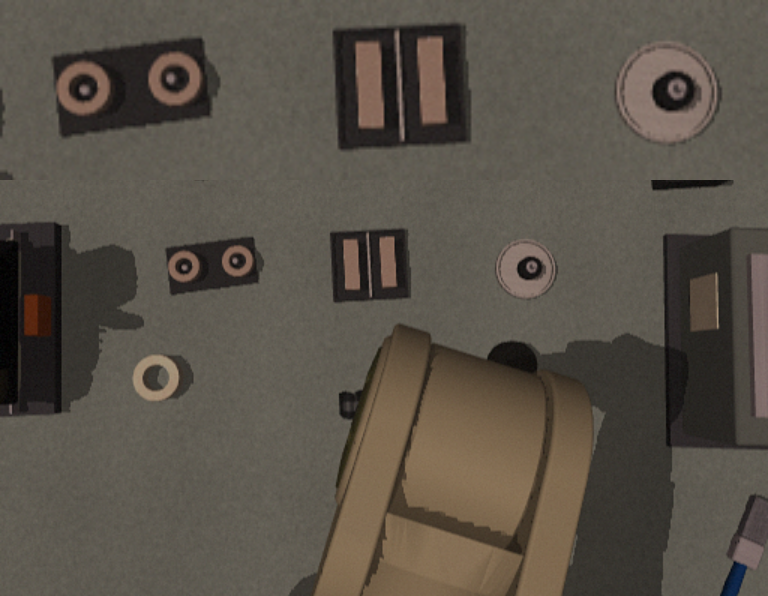

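```bash
python3 -c "
from workcell import env; print(env.hand_in())"
```

```text
the job is handed in; nothing more can be done
None
```

All five parts are in their holders, the gripper is open and clear, and I handed the job in at about 26.5 s of the 115 s allowed. Hand-in gives no verdict, so these are my own last checks from the final top picture:

| Part | Measured position (mm) | Limit (mm) |
|---|---|---|
| Stick in + bay, tray frame | x 0.7, y 28.3 | x ±20, y 12 to 46 |
| Stick in − bay, tray frame | x 1.5, y −29.1 | x ±20, y −46 to −12 |
| Wheel on + peg, plate frame | x 0.0, y 37.8 | x ±11, y 29 to 51 |
| Wheel on − peg, plate frame | x −2.7, y −46.3 | x ±11, y −51 to −29 |

- **Wheels:** both have the peg showing inside the bore. The one on the − peg sits about 6 mm off-centre because I over-corrected its placing. That is still within the limit.
- **Knob:** it stands stud up in the dish. I judged its centring by eye and from the arm position at release, about 1 mm from the dish centre, and did not measure it afterwards.
- **Heights and tilt:** I did not measure these directly. The outlines have the sizes expected of parts lying flat.
- **Puck and tape:** every move was planned clear of both, and I did not re-measure either. The final puck check failed because the arm and its shadow covered part of the puck. In the picture, the tape and the visible part of the puck look unmoved.
- **Tray centre:** two estimates, from the outline and from the rib, disagreed by about 3 mm in y. I used a value close to the rib's.

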